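Mark a wooden blank in the hand press

ROBOT

A 6-joint arm with a two-finger parallel gripper is mounted at the origin on the work surface. World frame = base frame: x ahead of the robot, y to its left, z up, the work surface at z = 0. Lengths are in m, angles in rad, forces in N, time in s.
With the tool pointing down it reaches from about 0.25 to 0.775 m from the base axis. Payload 4 kg.
Tool frame: the origin (TCP) lies on the centre line of the jaws, within the pads' length; the fingertips stand 22 mm ahead of it and the grasp point (between the pads) lies 3 mm ahead of it; z points along the fingers, y is the direction in which the jaws open and shut (so a half turn about z gives the same grasp; the last joint's range is limited). The gripper opens to 94 mm and grips with 3 to 60 N. Pads are 16 mm wide; open, the fingers measure 119 mm over their backs; the gripper's body (75 mm by 177 mm) begins 78 mm behind the grasp point.
Start: joints at [-0.103, 0.087, 1.371, -0, 1.684, -0.103], TCP at [0.55, -0, 0.228] pointing down, gripper open.
Joint ranges: [-3.1, 3.1], [-0.76, 2.03], [0.27, 2.55], [-1.08, 4.22], [0.17, 2.65], [-2.57, 2.57]. Speed limits (rad/s): [2.79, 2.79, 3.14, 3.14, 3.14, 3.14].

INTERFACE

Orientations are given as [roll, pitch, yaw] about the fixed x, y, z axes, in that order (R = Rz(yaw) Ry(pitch) Rx(roll)).
In Python, from bench import robot gives the robot as it stands. The module is installed in compiled form; this text tells all that it offers.
- The arm moves only by the shell command python3 -m inch 'ROWS'. ROWS is JSON, a list of rows, each an object with "linear": the shift along the world's x, y, z scaled (see below), a list of three; "twist": the turn about the world's z scaled (see below); "gripper": the opening, from 0 (shut) to 1 (fully open). In form: [{"linear": [x, y, z], "twist": twist, "gripper": gripper}, ...]. A call has 1 to 10 rows; each row is the pose to reach, as a shift and turn from the pose commanded when the call began; what a row does not reach only later rows make up. The controller multiplies each number of a shift by 0.1 m and each number of a turn by 60 degrees. A row lasts 1/12 s, in which the tool goes at most 41.7 mm and 7.16 degrees, less where a joint would pass 70% of its speed; a pose out of reach is approached as far as the arm can. A call with a number of a shift or a turn outside -1 to 1 is refused whole. A call with a gripper value outside its range is refused whole. The fingers move at their own pace and stop on an object; the grip force is fixed at half the most. Time passes only in rows, so rows that repeat a pose let the fingers close. It gives the time, the measured TCP pose, the force and the opening at its end, in the units of the state.
- robot.get_obs(): the state, without advancing time (a new reading comes with each control period).
- robot.snapshot(name): name is "scene" or "side" or "wrist"; returns a dict with "image" (480x640x3 uint8, red, green, blue), "depth" (480x640 float32, m along the optical axis (not along the pixel's ray), 0 where there is no reading), "mtx" (3x3 intrinsics, pixels), "k1" (the pictures are not rectified: a ray, as slopes to the right and down, at radius r is drawn at 1 + k1 r^2 times it, then the intrinsics apply), "rvec" (rotation vector, rad) and "tvec" (3), from world to camera coordinates, as OpenCV has them; the wrist camera has in their place "hand_eye" (4x4, takes a point from camera to tool coordinates, whose origin is the TCP and whose axes are the flange's). Camera axes: x right, y down, z forward; pixel columns grow to the right and rows downward; lengths in m; the calibration is good to about 2 mm. A picture is of the moment at which its call begins: read the wrist's pose just before it.
- robot.close_job(): hands the job in, once; it reports no verdict.
The state is a dict: "time": time; "joint_positions": joint angles; "qvel": joint speeds; "joint_torque": joint torques, N m; "tool_pos": TCP position; "ee_rot": TCP orientation; "wrist_force": force on the tool from outside, world axes, zero at the start; "wrist_torque": the same for the moment, N m; "width": finger opening in m.
Only numpy, scipy, OpenCV 4.12 (cv2) and the standard library are available. Lean on these libraries where they do the work, as an engineer would, in place of code of your own. Each camera call takes 0.05 s, during which the arm holds its last target.

TASK

Slide the wooden blank into the channel of the marking press, all the way home against its end stop, and let go of it. Then push the press's knob down through its soft first stop until the punch bears firmly on the wood at the stiff second stop, without ever forcing the knob with more than 22 N; hold it there for about a second and let the knob come all the way up again. Leave the clamp, the jar and the screwdriver where they are.

Things in the scene. Friction and masses are not known exactly. Their poses are not given: they have to be found in the camera images.
- press: Hand marking press fixed on the bench, grey painted metal with a black knob on top. Origin on the bench surface straight under its vertical ram; x runs along its channel, from the mouth towards the end stop; z up. The channel's floor is the bench itself. A blank pushed home has its centre at x = -50 mm, y = 0 here.
- mouth (a point): Mouth of the channel, on the bench, at x = -52 mm of the press. Flared: 63 mm wide here, narrowing to 44 mm at x = -32 mm. From there to x = +45 mm it runs straight, 44 mm wide, between two fences 20 mm high.
- stop (a point): Centre of the face of the end stop, a steel block 30 mm high closing the channel, at x = +30 mm of the press.
- bridge_top (a point): Top of the bridge on the ram's axis, 135 mm above the bench. The bridge is 50 mm along x, 124 mm along y, its underside 95 mm up, on two posts at y = +-46 mm. Below it hangs the steel punch; unpressed, its point is 38 to 56 mm above the bench.
- blank_center (a point): Centre (16 mm above the bench) of the loose wooden blank, a plain brown bar 160 mm long (its x), 40 mm wide (y), 32 mm high (z), 0.08 to 0.17 kg, lying flat on the bench; both ends alike. Pushed home, 78 mm of it stand out in front of the mouth: hold it there, across its 40 mm width, about 55 mm from its centre.
- blank: The same wooden blank; origin at the centre of its underside, axes as above.
- knob_top (a point): Centre of the flat top of the press's black knob, a round cap 44 mm across and 16 mm thick on the ram's axis; 198 mm above the bench when up. It goes straight down when pressed.
- knob_cap: The black knob itself; its origin lies on the ram's axis, 198 mm below the knob's top.
- knob (a joint): How far the knob is pressed into the ram, m: 0 = up, 0.010 = at the soft first stop. Light spring: 1 N to start, 3 N at the first stop.
- ram (a joint): How far the ram is down, m; 0 = up. Moves once the knob is at its first stop: 6 N plus 0.15 N/mm. After 6 to 24 mm (punch set anew each time, not measured: feel it) the punch meets the blank: second stop, force then climbs 10 N/mm. Under 10 N before it; over 14 N the punch bears firmly; 16 to 19 N is a good push. With no blank it ends dead at 0.032. Springs up when let go.
- clamp: Dark steel G-clamp lying flat, about 125 x 75 x 18 mm; bystander, origin at the middle of its underside.
- jar: Glass jar with a steel lid, 60 mm across, 75 mm high; bystander, origin at the centre of its underside.
- driver: Screwdriver with a black handle lying on the bench; bystander.
Mind the look-alikes: they are no part of the job. Several things have the shape of the press; the one meant has the colours described above. Of the things shaped like the blank, the wooden one is meant.

How it is judged:
By the outcome, as a careful person would: the job done as asked, in the order asked, and still so for the second after the job is handed in, with the robot touching nothing.
It also fails if it takes over 72 s, if anything falls off the work surface, if the arm or the gripper's body presses on something with over 40 N, if the wrist force passes 120 N, or if a joint passes its speed limit or range.

## Working session

There is one attempt and no reset: what is moved stays moved. The work goes in short steps, Python scripts to look and compute and a shell command to move; the robot and the scene stay as the last step left them, time stands still between calls to the robot, and variables do not carry over. Pictures are saved under pics/ and viewed, and the job is handed in when it is done.

```bash
mkdir -p pics
python3 - <<'E'
from bench import robot
import cv2
o=robot.get_obs(); print(o)
for n in ["scene","side","wrist"]:
    s=robot.snapshot(n); cv2.imwrite(f"pics/{n}0.png",s["image"][:,:,::-1])
    print(n,s["mtx"].tolist(),s["k1"],s.get("rvec"),s.get("tvec"),s.get("hand_eye"))
E
```

```text
{'time': 0.0, 'joint_positions': array([-1.03127479e-01,  8.79457753e-02,  1.37224071e+00, -6.11635526e-05,
        1.68358650e+00, -1.03069861e-01]), 'qvel': array([-0.00073935, -0.00067701, -0.0006583 , -0.00137211, -0.00107803,
       -0.00172923]), 'joint_torque': array([ 1.28542815e-03, -3.40182602e+01, -3.02423716e+01,  7.18220207e-02,
        3.29729996e-02, -1.13141955e-04]), 'tool_pos': array([5.49502325e-01, 1.16945914e-05, 2.26316035e-01]), 'ee_rot': array([-3.13941764e+00, -1.63861411e-04,  1.57073171e+00]), 'wrist_force': array([-0.50555341,  0.01266888, -0.72845861]), 'wrist_torque': array([-0.00858623,  0.00346792,  0.00986031]), 'width': 0.0942638969565624}
scene [[444.1970219586917, 0.0, 323.3405466399683], [0.0, 444.1970219586917, 237.53893742790837], [0.0, 0.0, 1.0]] -0.004596840682602832 [ 1.66726191  1.90759176 -0.73308637] [ 0.06177462 -0.33076007  1.38122401] None
side [[569.026949996622, 0.0, 315.35877269081254], [0.0, 569.026949996622, 244.99396656099518], [0.0, 0.0, 1.0]] 0.00816965027132427 [ 0.22450017 -2.82894961  1.22252598] [0.62025714 0.16788034 1.06657329] None
wrist [[410.3866406500905, 0.0, 318.8028437028608], [0.0, 410.3866406500905, 236.42099358993025], [0.0, 0.0, 1.0]] -0.07776588339959972 None None [[-6.82897062e-04 -9.63582850e-01 -2.67409098e-01  7.73692856e-02]
 [ 9.99999755e-01 -6.98834865e-04 -3.55694859e-05 -5.62147074e-04]
 [-1.52600654e-04 -2.67409057e-01  9.63583091e-01 -1.56845508e-01]
 [ 0.00000000e+00  0.00000000e+00  0.00000000e+00  1.00000000e+00]]
```

View pics/scene0.png

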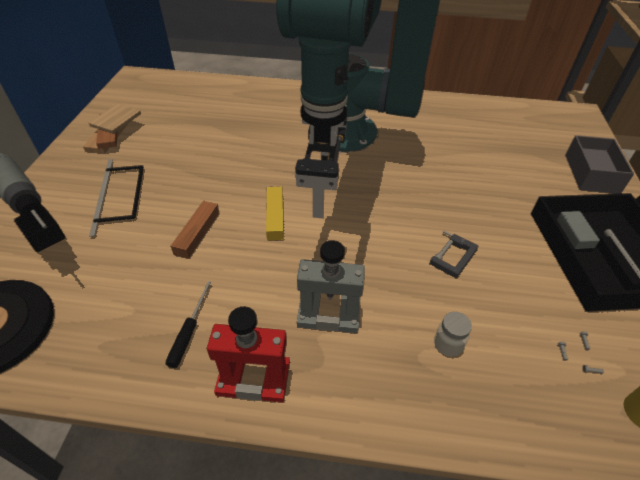

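View pics/side0.png

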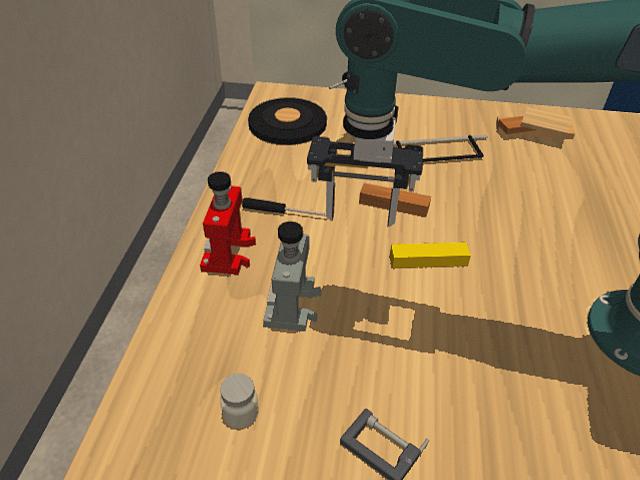

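View pics/wrist0.png

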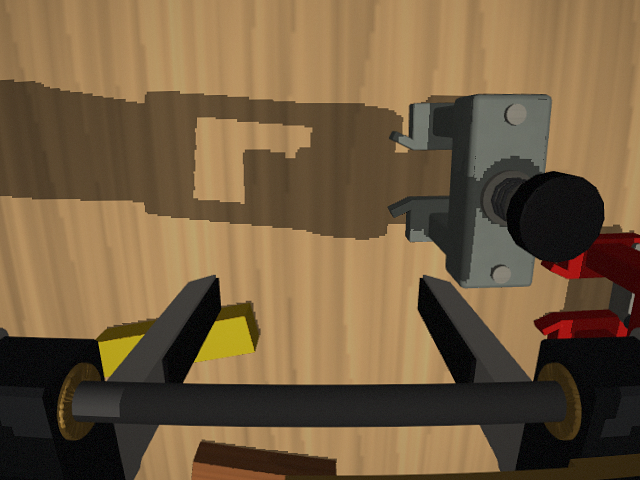

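```bash
cat > h.py <<'E'
import numpy as np, cv2
from bench import robot
from scipy.spatial.transform import Rotation as R
def dist(s): return np.array([s["k1"],0,0,0,0.])
def cam(s,obs=None):
    if "rvec" in s and s["rvec"] is not None:
        Rm=cv2.Rodrigues(np.array(s["rvec"],float))[0]; t=np.array(s["tvec"],float).ravel()
        return Rm.T,-Rm.T@t
    T=np.eye(4);T[:3,:3]=R.from_euler("xyz",obs["ee_rot"]).as_matrix();T[:3,3]=obs["tool_pos"]
    W=T@np.array(s["hand_eye"]); return W[:3,:3],W[:3,3]
def rays(s,px):
    p=cv2.undistortPoints(np.array(px,float).reshape(-1,1,2),s["mtx"],dist(s)).reshape(-1,2)
    return np.c_[p,np.ones(len(p))]
def plane(s,px,z,obs=None):
    A,c=cam(s,obs); d=rays(s,px)@A.T
    return c+d*((z-c[2])/d[:,2])[:,None]
def cloud(s,obs=None):
    A,c=cam(s,obs); v,u=np.mgrid[:480,:640]
    r=rays(s,np.c_[u.ravel(),v.ravel()])*s["depth"].ravel()[:,None]
    return (r@A.T+c).reshape(480,640,3)
E
python3 - <<'E'
from h import *
for n in ["scene","side","wrist"]:
    o=robot.get_obs();s=robot.snapshot(n); P=cloud(s,o); im=s["image"]; hsv=cv2.cvtColor(im,cv2.COLOR_RGB2HSV)
    if n=="scene":
        cv2.imwrite("pics/crop1.png",cv2.resize(im[180:410,150:390,::-1],None,fx=2.5,fy=2.5))
        roi=np.zeros((480,640),bool); roi[195:262,165:225]=1
    elif n=="side":
        roi=np.zeros((480,640),bool); roi[175:225,350:440]=1
    else: roi=np.zeros((480,640),bool); 
    # blank via depth + height
    m=roi&(P[...,2]>0.026)&(P[...,2]<0.042)&(hsv[...,0]<14)
    if m.sum()>50:
        q=P[m][:,:2]; r=cv2.minAreaRect((q*1000).astype(np.float32)); print(n,"blank",m.sum(),r,P[m][:,2].mean())
    # press bridge top & knob
    for z,t in((0.135,"bridge"),(0.198,"knob")):
        m=(abs(P[...,2]-z)<0.006)&(s["depth"]>0)&(P[...,0]>0.4)&(P[...,0]<1.0)&(abs(P[...,1])<0.35)
        if t=="bridge": m&=(hsv[...,1]<70)
        else: m&=hsv[...,2]<60
        k,l,st,ce=cv2.connectedComponentsWithStats(m.astype(np.uint8))
        for i in range(1,k):
            if st[i,4]>60:
                q=P[l==i]; print(n,t,st[i],(cv2.minAreaRect((q[:,:2]*1000).astype(np.float32))),cv2.minEnclosingCircle((q[:,:2]*1000).astype(np.float32)),q[:,2].mean())
E
```

```text
scene blank 905 ((487.4361572265625, -306.92803955078125), (42.94033432006836, 162.4639129638672), 80.47691345214844) 0.03195081947527477
scene bridge [ 297  260   67   27 1272] ((666.862060546875, 33.641963958740234), (52.22928237915039, 121.98579406738281), 1.6133067607879639) ((668.132568359375, 33.91204071044922), 64.4134750366211) 0.13517292506534817
scene bridge [236 332  21  16  92] ((831.5494384765625, -85.28813934326172), (22.624744415283203, 31.917789459228516), 22.69228744506836) ((827.8218994140625, -86.71993255615234), 16.40736198425293) 0.13948121090489168
scene knob [320 241  25  20 383] ((668.0311889648438, 33.68225860595703), (41.509944915771484, 40.70088577270508), 36.92628860473633) ((667.1846313476562, 33.975135803222656), 21.72171974182129) 0.19780533294725353
scene knob [229 307  28  26 557] ((828.0321655273438, -86.92100524902344), (41.728477478027344, 42.06291961669922), 63.13283920288086) ((827.7164916992188, -86.8653564453125), 21.811847686767578) 0.19780732974462784
side blank 621 ((489.1632080078125, -304.9207458496094), (44.138694763183594, 158.8863220214
[... 421 characters left out ...]
035736083984), 22.07713508605957) 0.1982653440122594
side knob [278 222  25  19 362] ((668.3786010742188, 37.33475112915039), (40.852272033691406, 41.68269729614258), 43.98078536987305) ((668.1755981445312, 36.47886276245117), 22.004053115844727) 0.19825127699464096
wrist bridge [  457    94    94   194 12081] ((664.662109375, 34.37643051147461), (50.22115707397461, 122.94676208496094), 1.122035026550293) ((664.763427734375, 34.342674255371094), 64.8208999633789) 0.13486467838071275
wrist knob [ 513  173   90   89 6166] ((664.98974609375, 34.03682327270508), (43.21200180053711, 43.08698654174805), 15.684937477111816) ((664.974609375, 34.001747131347656), 22.2004451751709) 0.19743645474971575
```

View pics/crop1.png

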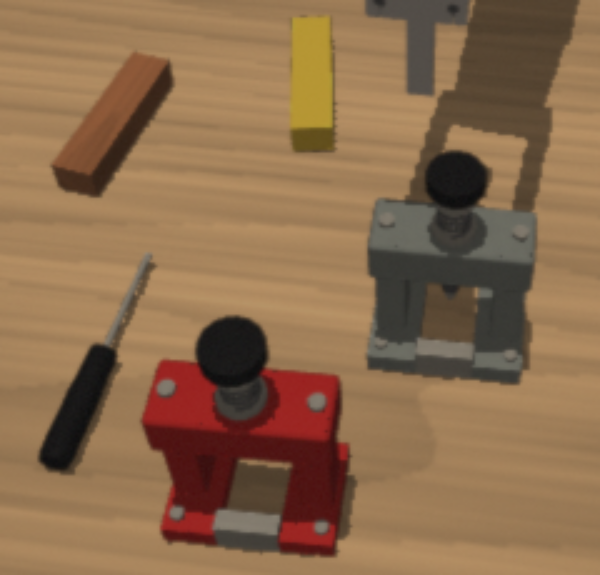

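The candidates are:
- **Press:** grey at scene (330, 290) or red at (248, 350). Grey with a black knob fits the description.
- **Blank:** brown wooden bar at (195, 228), yellow bar at (275, 212), or the scrap stack at (115, 120). The brown bar measures about 160 x 42 mm, so it fits.

The enlarged crop confirms both choices. I'm moving above the rear part of the blank.

```bash
R='x'; python3 -m inch '[{"linear":[-0.39,-0.99,0],"twist":0.447,"gripper":1},{"linear":[-0.39,-0.99,0],"twist":0.447,"gripper":1},{"linear":[-0.39,-0.99,0],"twist":0.447,"gripper":1},{"linear":[-0.39,-0.99,0],"twist":0.447,"gripper":1}]'
python3 -m inch '[{"linear":[-0.39,-0.99,0],"twist":0.447,"gripper":1},{"linear":[-0.39,-0.99,0],"twist":0.447,"gripper":1},{"linear":[-0.39,-0.99,0],"twist":0.447,"gripper":1},{"linear":[-0.39,-0.99,0],"twist":0.447,"gripper":1}]'
python3 -m inch '[{"linear":[-0.38,-0.99,0],"twist":0.447,"gripper":1},{"linear":[-0.38,-0.99,0],"twist":0.447,"gripper":1},{"linear":[-0.38,-0.99,0],"twist":0.447,"gripper":1},{"linear":[-0.38,-0.99,0],"twist":0.447,"gripper":1},{"linear":[-0.38,-0.99,0],"twist":0.447,"gripper":1},{"linear":[-0.38,-0.99,0],"twist":0.447,"gripper":1}]'
python3 - <<'E'
from h import *
o=robot.get_obs();s=robot.snapshot("wrist");P=cloud(s,o)
print(o["tool_pos"],np.degrees(o["ee_rot"]))
cv2.imwrite("pics/w1.png",s["image"][:,:,::-1])
hsv=cv2.cvtColor(s["image"],cv2.COLOR_RGB2HSV)
m=(abs(P[...,2]-.032)<.006)&(hsv[...,0]<14)&(hsv[...,1]>80)&(abs(P[...,1]+.305)<.07)
k,l,st,ce=cv2.connectedComponentsWithStats(m.astype(np.uint8)); i=1+np.argmax(st[1:,4])
print(st[i],cv2.minAreaRect((P[l==i][:,:2]*1000).astype(np.float32)),P[l==i][:,2].mean())
E
```

```text
time: 0.63
tool_pos: [0.5093, -0.1033, 0.2275]
ee_rot: [-3.14, 0.002, 2.04]
wrist_force: [1.0, 0.6, 0.5]
width: 0.0942
time: 0.97
tool_pos: [0.4701, -0.2024, 0.2274]
ee_rot: [-3.139, 0.001, 2.507]
wrist_force: [-0.0, 0.9, 0.4]
width: 0.0941
time: 1.47
tool_pos: [0.4339, -0.297, 0.2274]
ee_rot: [3.141, -0.0, 2.971]
wrist_force: [1.0, 0.6, 0.5]
width: 0.0941
[ 0.43389465 -0.29704863  0.22739092] [ 1.79960674e+02 -6.20998014e-03  1.70249233e+02]
[ 294  184   46  165 6876] ((485.609619140625, -307.6387939453125), (39.51335144042969, 159.88389587402344), 80.86087799072266) 0.03166215518245037
```

View pics/w1.png

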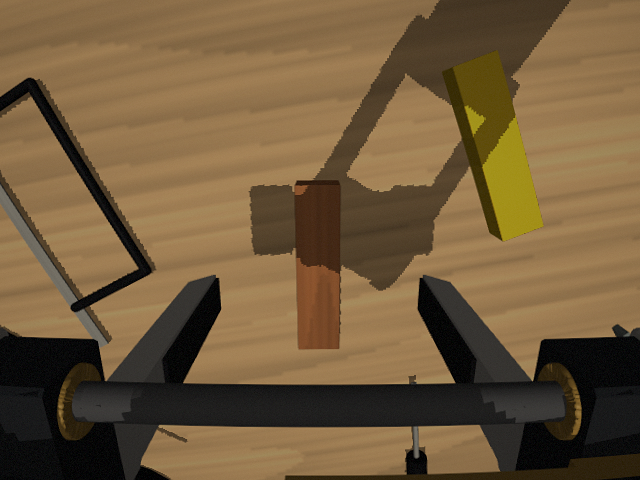

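The wrist picture shows the blank at (318, 265) centred between the fingers, with the yellow bar off to the right at (495, 150). I'm descending and gripping.

```bash
python3 -m inch '[{"linear":[-0.026,-0.018,-0.4],"twist":0.01,"gripper":1},{"linear":[-0.026,-0.018,-0.8],"twist":0.01,"gripper":1},{"linear":[-0.026,-0.018,-1],"twist":0.01,"gripper":1}]'
python3 -m inch '[{"linear":[0,0,-0.3],"twist":0,"gripper":1},{"linear":[0,0,-0.6],"twist":0,"gripper":1},{"linear":[0,0,-0.85],"twist":0,"gripper":1},{"linear":[0,0,-1],"twist":0,"gripper":1},{"linear":[0,0,-1],"twist":0,"gripper":1},{"linear":[0,0,-1],"twist":0,"gripper":1}]'
```

```text
time: 1.77
tool_pos: [0.4303, -0.2963, 0.1233]
ee_rot: [3.138, -0.005, 2.985]
wrist_force: [-0.3, 0.2, -0.9]
width: 0.0941
time: 2.27
tool_pos: [0.4316, -0.2977, 0.0273]
ee_rot: [3.141, -0.001, 2.986]
wrist_force: [-0.6, 0.2, 0.1]
width: 0.0939
```

```bash
python3 -m inch '[{"linear":[0,-0.01,0],"twist":0,"gripper":0.6},{"linear":[0,-0.01,0],"twist":0,"gripper":0.4},{"linear":[0,-0.01,0],"twist":0,"gripper":0.2},{"linear":[0,-0.01,0],"twist":0,"gripper":0.2},{"linear":[0,-0.01,0],"twist":0,"gripper":0.2},{"linear":[0,-0.01,0],"twist":0,"gripper":0.2},{"linear":[0,-0.01,0],"twist":0,"gripper":0.2},{"linear":[0,-0.01,0],"twist":0,"gripper":0.2},{"linear":[0,-0.01,0],"twist":0,"gripper":0.2},{"linear":[0,-0.01,0],"twist":0,"gripper":0.2}]'
python3 -m inch '[{"linear":[0,0,0.3],"twist":0,"gripper":0.2},{"linear":[0,0,0.6],"twist":0,"gripper":0.2},{"linear":[0,0,0.8],"twist":0,"gripper":0.2},{"linear":[0,0,0.8],"twist":0,"gripper":0.2}]'
```

```text
time: 3.1
tool_pos: [0.4314, -0.2996, 0.0275]
ee_rot: [3.141, -0.0, 2.985]
wrist_force: [-0.2, 0.3, 0.3]
width: 0.0397
time: 3.43
tool_pos: [0.4338, -0.3019, 0.1126]
ee_rot: [-3.136, 0.008, 2.986]
wrist_force: [0.4, -0.9, -0.8]
width: 0.0397
```

```bash
python3 -m inch '[{"linear":[0.1,0.35,0],"twist":0.06,"gripper":0.2},{"linear":[0.1,0.7,0],"twist":0.06,"gripper":0.2},{"linear":[0.1,1,0],"twist":0.06,"gripper":0.2}]'
python3 -m inch '[{"linear":[0.1,0.35,0],"twist":0.06,"gripper":0.2},{"linear":[0.1,0.7,0],"twist":0.06,"gripper":0.2},{"linear":[0.1,1,0],"twist":0.06,"gripper":0.2}]'
python3 -m inch '[{"linear":[0.1,0.35,0],"twist":0.05,"gripper":0.2},{"linear":[0.1,0.7,0],"twist":0.05,"gripper":0.2},{"linear":[0.1,1,0],"twist":0.05,"gripper":0.2}]'
python3 -m inch '[{"linear":[0,0.2,-0.3],"twist":0,"gripper":0.2},{"linear":[0,0.3,-0.5],"twist":0,"gripper":0.2},{"linear":[0,0.3,-0.5],"twist":0,"gripper":0.2},{"linear":[0,0.3,-0.5],"twist":0,"gripper":0.2}]'
python3 - <<'E'
from h import *
o=robot.get_obs()
print(o["tool_pos"],np.degrees(o["ee_rot"]),o["wrist_force"])
for n in("scene","side"):
    s=robot.snapshot(n);P=cloud(s);hsv=cv2.cvtColor(s["image"],cv2.COLOR_RGB2HSV)
    for t,z,lo in (("bridge",.135,.6),):
        m=(abs(P[...,2]-z)<.006)&(hsv[...,1]<70)&(P[...,0]>.6)&(P[...,0]<.75)&(abs(P[...,1]-.035)<.09)
        print(n,t,cv2.minAreaRect((P[m][:,:2]*1000).astype(np.float32)))
    zb=o["tool_pos"][2]-.027+.032
    m=(abs(P[...,2]-zb)<.006)&(hsv[...,0]<13)&(hsv[...,1]>110)&(P[...,0]>.42)&(P[...,0]<.65)&(abs(P[...,1]-.03)<.06)
    if m.sum()>50: print(n,"blank",m.sum(),cv2.minAreaRect((P[m][:,:2]*1000).astype(np.float32)),P[m][:,2].mean())
    cv2.imwrite(f"pics/{n}2.png",cv2.resize(s["image"][120:360,200:480,::-1],None,fx=2.5,fy=2.5))
E
```

```text
time: 3.68
tool_pos: [0.4405, -0.198, 0.1055]
ee_rot: [3.14, -0.003, 3.048]
wrist_force: [-0.2, -0.7, -1.7]
width: 0.0397
time: 3.93
tool_pos: [0.4503, -0.0975, 0.1054]
ee_rot: [3.14, -0.003, 3.112]
wrist_force: [0.2, -0.6, -1.1]
width: 0.0399
time: 4.18
tool_pos: [0.4603, 0.0024, 0.1055]
ee_rot: [3.141, -0.003, -3.119]
wrist_force: [0.6, 0.9, -1.2]
width: 0.0399
time: 4.52
tool_pos: [0.4593, 0.0305, 0.055]
ee_rot: [-3.142, -0.006, -3.118]
wrist_force: [1.2, 0.1, -0.9]
width: 0.0399
[0.45928748 0.03045232 0.05503265] [-179.99544252   -0.33119491 -178.6543094 ] [ 1.15226389  0.12249602 -0.92233939]
scene bridge ((667.3472290039062, 33.8798828125), (50.602535247802734, 122.63091278076172), 1.658607006072998)
scene blank 440 ((507.2515563964844, 31.256282806396484), (144.68930053710938, 39.224205017089844), 2.0846989154815674) 0.05956680809967502
side bridge ((667.8633422851562, 37.996009826660156), (49.74275588989258, 121.88219451904297), 1.5771158933639526)
side blank 196 ((518.9232177734375, 34.092254638671875), (156.44342041015625, 41.295448303222656), 1.0079231262207031) 0.06002846433140865
```

View pics/side2.png

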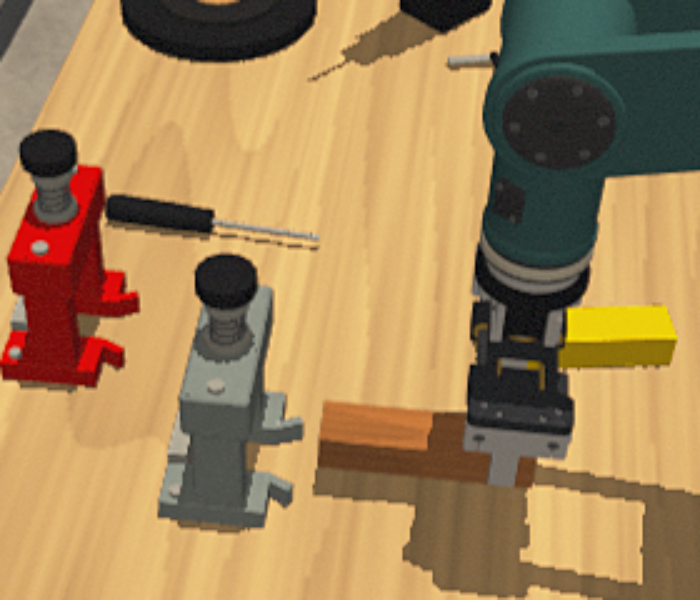

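View pics/scene2.png

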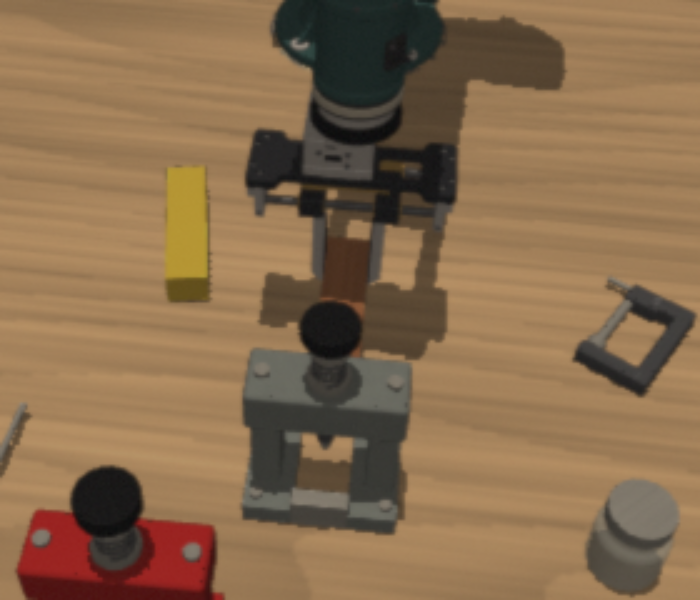

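The side and scene crops show the blank held straight in front of the grey mouth. Its lateral error is about 1 mm or less. I'm lowering it and sliding in.

```bash
python3 -m inch '[{"linear":[0,-0.005,-0.15],"twist":0,"gripper":0.2},{"linear":[0,-0.005,-0.27],"twist":0,"gripper":0.2},{"linear":[0,-0.005,-0.27],"twist":0,"gripper":0.2},{"linear":[0,-0.005,-0.27],"twist":0,"gripper":0.2}]'
python3 -m inch '[{"linear":[0.1,0.002,0],"twist":0,"gripper":0.2},{"linear":[0.2,0.005,0],"twist":0,"gripper":0.2},{"linear":[0.3,0.007,0],"twist":0,"gripper":0.2},{"linear":[0.36,0.008,0],"twist":0,"gripper":0.2},{"linear":[0.36,0.008,0],"twist":0,"gripper":0.2}]'
python3 -m inch '[{"linear":[0.05,0.001,0],"twist":0,"gripper":0.2},{"linear":[0.1,0.002,0],"twist":0,"gripper":0.2},{"linear":[0.15,0.003,0],"twist":0,"gripper":0.2},{"linear":[0.15,0.003,0],"twist":0,"gripper":0.2}]'
```

```text
time: 4.95
tool_pos: [0.4619, 0.0287, 0.0313]
ee_rot: [-3.141, 0.001, -3.121]
wrist_force: [0.0, -0.7, -1.6]
width: 0.0397
time: 5.37
tool_pos: [0.4997, 0.0304, 0.0312]
ee_rot: [-3.142, 0.002, -3.12]
wrist_force: [0.3, -0.2, -2.1]
width: 0.04
time: 5.7
tool_pos: [0.5134, 0.0308, 0.0306]
ee_rot: [3.142, 0.001, -3.119]
wrist_force: [-0.2, 0.4, -0.4]
width: 0.0397
```

```bash
python3 -m inch '[{"linear":[0.05,0.001,-0.02],"twist":0,"gripper":0.2},{"linear":[0.1,0.002,-0.03],"twist":0,"gripper":0.2},{"linear":[0.15,0.003,-0.03],"twist":0,"gripper":0.2},{"linear":[0.15,0.003,-0.03],"twist":0,"gripper":0.2}]'
python3 -m inch '[{"linear":[0.05,0.001,0],"twist":0,"gripper":0.2},{"linear":[0.1,0.002,0],"twist":0,"gripper":0.2},{"linear":[0.15,0.003,0],"twist":0,"gripper":0.2},{"linear":[0.15,0.003,0],"twist":0,"gripper":0.2}]'
python3 - <<'E'
from h import *
s=robot.snapshot("side");print(robot.get_obs()["wrist_force"],robot.get_obs()["wrist_torque"])
cv2.imwrite(f"pics/side3.png",cv2.resize(s["image"][210:360,240:440,::-1],None,fx=4,fy=4))
E
```

```text
time: 6.03
tool_pos: [0.5287, 0.0311, 0.0277]
ee_rot: [3.142, 0.002, -3.12]
wrist_force: [-0.3, -0.8, -0.9]
width: 0.04
time: 6.37
tool_pos: [0.5437, 0.0313, 0.0275]
ee_rot: [3.142, 0.001, -3.12]
wrist_force: [0.3, -0.6, -0.5]
width: 0.0398
[ 0.55222895  0.73636985 -0.34440813] [ 0.08860374 -0.16865082 -0.0085385 ]
```

View pics/side3.png

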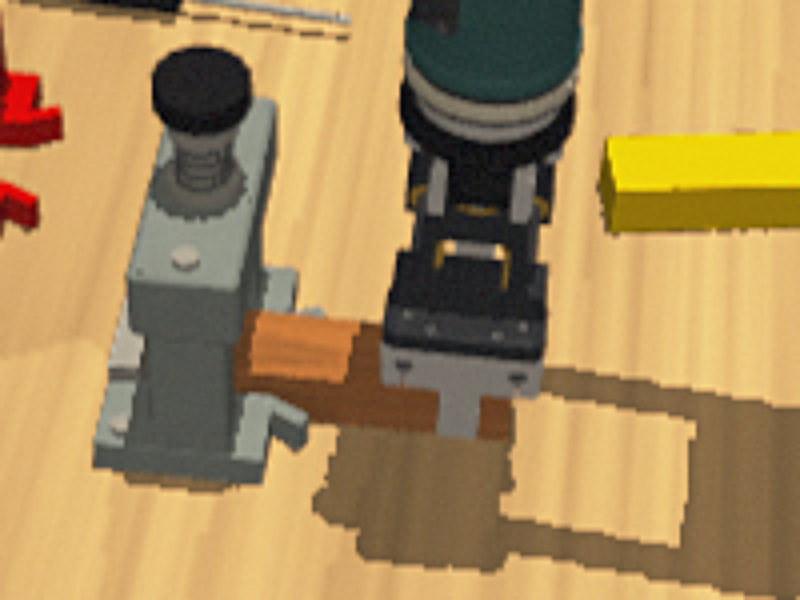

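The blank is inside the straight channel with no side force. I'm continuing until it meets the stop.

```bash
python3 -m inch '[{"linear":[0.05,0.001,0],"twist":0,"gripper":0.2},{"linear":[0.1,0.002,0],"twist":0,"gripper":0.2},{"linear":[0.12,0.003,0],"twist":0,"gripper":0.2},{"linear":[0.13,0.003,0],"twist":0,"gripper":0.2},{"linear":[0.13,0.003,0],"twist":0,"gripper":0.2}]'
python3 -m inch '[{"linear":[0.01,0,0],"twist":0,"gripper":0.2},{"linear":[0.02,0,0],"twist":0,"gripper":0.2},{"linear":[0.03,0,0],"twist":0,"gripper":0.2},{"linear":[0.03,0,0],"twist":0,"gripper":0.2}]'
```

```text
time: 6.83
tool_pos: [0.5557, 0.0317, 0.0275]
ee_rot: [3.141, 0.0, -3.12]
wrist_force: [0.1, -0.0, 0.1]
width: 0.0398
time: 7.17
tool_pos: [0.5586, 0.0317, 0.0275]
ee_rot: [3.141, 0.0, -3.12]
wrist_force: [-0.1, -1.0, -0.7]
width: 0.0398
```

```bash
python3 -m inch '[{"linear":[0.01,0,0],"twist":0,"gripper":0.2},{"linear":[0.02,0,0],"twist":0,"gripper":0.2},{"linear":[0.02,0,0],"twist":0,"gripper":0.2}]'
```

```text
time: 7.42
tool_pos: [0.5602, 0.0317, 0.0275]
ee_rot: [3.141, -0.001, -3.12]
wrist_force: [-2.8, 0.2, 2.0]
width: 0.0396
```

```bash
python3 -m inch '[{"linear":[0.01,0,0],"twist":0,"gripper":0.2},{"linear":[0.02,0,0],"twist":0,"gripper":0.2},{"linear":[0.02,0,0],"twist":0,"gripper":0.2},{"linear":[0.02,0,0],"twist":0,"gripper":0.2}]'
```

```text
time: 7.75
tool_pos: [0.5603, 0.0317, 0.0275]
ee_rot: [3.141, -0.005, -3.119]
wrist_force: [-8.1, -0.7, 5.2]
width: 0.0397
```

The force rose while x stayed at 0.5603, so the blank is home against the stop. I'm releasing it.

```bash
python3 -m inch '[{"linear":[0,0,0],"twist":0,"gripper":0.6},{"linear":[0,0,0],"twist":0,"gripper":0.7},{"linear":[0,0,0],"twist":0,"gripper":0.7},{"linear":[0,0,0],"twist":0,"gripper":0.7},{"linear":[0,0,0],"twist":0,"gripper":0.7},{"linear":[0,0,0],"twist":0,"gripper":0.7}]'
python3 -m inch '[{"linear":[0,0,0.3],"twist":0,"gripper":0.7},{"linear":[0,0,0.65],"twist":0,"gripper":0.7},{"linear":[-0.2,0,1],"twist":0,"gripper":0.7},{"linear":[-0.3,0,1],"twist":0,"gripper":0.7}]'
python3 -m inch '[{"linear":[-0.2,0,0.4],"twist":0,"gripper":0},{"linear":[-0.2,0,0.8],"twist":0,"gripper":0},{"linear":[-0.2,0,1],"twist":0,"gripper":0},{"linear":[-0.2,0,1],"twist":0,"gripper":0}]'
python3 - <<'E'
from h import *
o=robot.get_obs();print(o["tool_pos"])
for n in("scene","side"):
    s=robot.snapshot(n);P=cloud(s);hsv=cv2.cvtColor(s["image"],cv2.COLOR_RGB2HSV)
    m=(abs(P[...,2]-.032)<.006)&(hsv[...,0]<13)&(hsv[...,1]>110)&(P[...,0]>.42)&(P[...,0]<.65)&(abs(P[...,1]-.03)<.04)
    if m.sum()>50: q=P[m]*1000;print(n,"blank",m.sum(),cv2.minAreaRect(q[:,:2].astype(np.float32)),np.percentile(q[:,0],[1,99]))
    m=(abs(P[...,2]-.198)<.006)&(hsv[...,2]<60)&(abs(P[...,0]-.666)<.04)&(abs(P[...,1]-.034)<.04)
    print(n,cv2.minEnclosingCircle((P[m][:,:2]*1000).astype(np.float32)))
    cv2.imwrite(f"pics/{n}4.png",cv2.resize(s["image"][160:360,230:450,::-1],None,fx=3,fy=3))
E
```

```text
time: 8.25
tool_pos: [0.5626, 0.0317, 0.0275]
ee_rot: [3.142, 0.0, -3.12]
wrist_force: [0.2, 0.2, -0.4]
width: 0.0655
time: 8.58
tool_pos: [0.5361, 0.0316, 0.1358]
ee_rot: [-3.141, 0.014, -3.119]
wrist_force: [0.6, -0.1, 0.6]
width: 0.0659
time: 8.92
tool_pos: [0.5148, 0.0316, 0.2343]
ee_rot: [-3.141, 0.013, -3.12]
wrist_force: [0.3, 1.0, 0.7]
width: 0.0426
[0.51480013 0.03160895 0.23430666]
scene ((666.7659301757812, 33.40209197998047), 22.23184585571289)
side blank 214 ((594.2860717773438, 35.01373291015625), (111.12606811523438, 43.40601348876953), 0.6977752447128296) [539.15607323 649.2246424 ]
side ((668.101318359375, 37.0604248046875), 21.575090408325195)
```

View pics/side4.png

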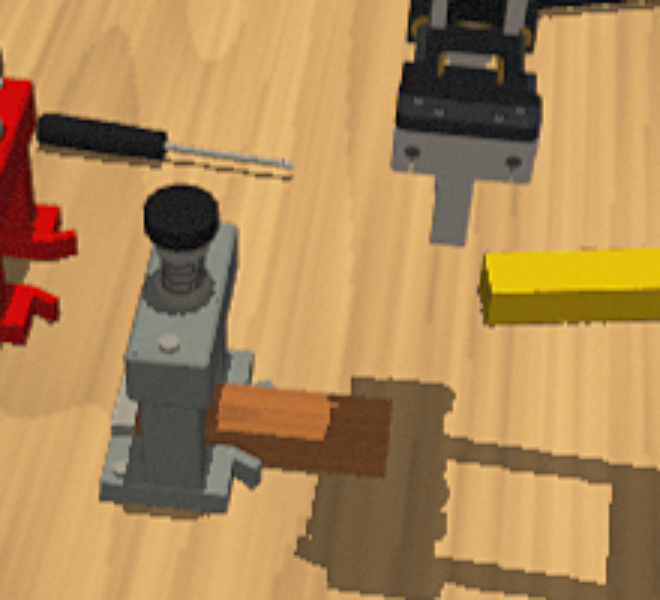

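View pics/scene4.png

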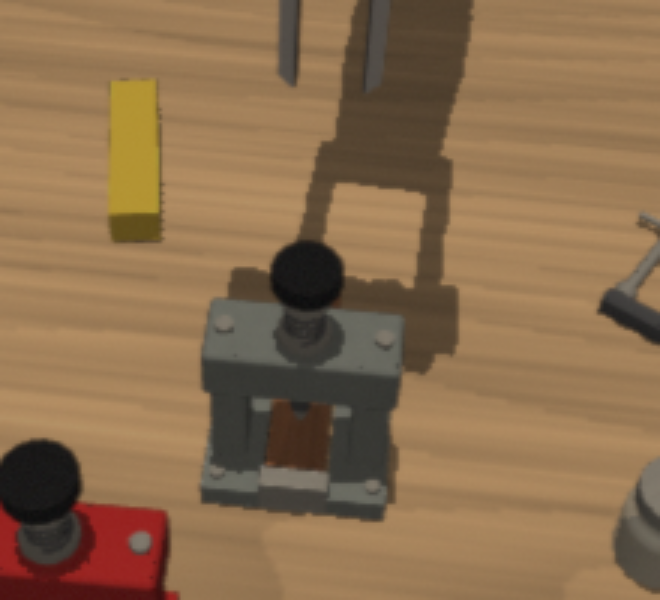

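The blank's front face sits against the stop: it fills the gap above the grey stop block at scene crop (298, 435). I'm shutting the gripper and moving over the knob.

```bash
python3 -m inch '[{"linear":[0.3,0.01,0.1],"twist":0,"gripper":0},{"linear":[0.6,0.01,0.1],"twist":0,"gripper":0},{"linear":[0.9,0.02,0.1],"twist":0,"gripper":0},{"linear":[0.9,0.02,0.1],"twist":0,"gripper":0}]'
python3 -m inch '[{"linear":[0.3,0.01,0],"twist":0,"gripper":0},{"linear":[0.58,0.01,0],"twist":0,"gripper":0},{"linear":[0.58,0.01,0],"twist":0,"gripper":0},{"linear":[0.58,0.01,0],"twist":0,"gripper":0},{"linear":[0.58,0.01,0],"twist":0,"gripper":0},{"linear":[0.58,0.01,0],"twist":0,"gripper":0}]'
```

```text
time: 9.35
tool_pos: [0.6049, 0.0335, 0.2312]
ee_rot: [3.141, -0.007, -3.12]
wrist_force: [-1.3, -0.7, -1.1]
width: 0.0081
time: 9.85
tool_pos: [0.6593, 0.0348, 0.2373]
ee_rot: [3.141, -0.001, -3.12]
wrist_force: [0.8, -0.3, 0.0]
width: 0.0001
```

```bash
python3 -m inch '[{"linear":[0.065,-0.003,-0.05],"twist":0,"gripper":0},{"linear":[0.065,-0.003,-0.1],"twist":0,"gripper":0},{"linear":[0.065,-0.003,-0.14],"twist":0,"gripper":0},{"linear":[0.065,-0.003,-0.14],"twist":0,"gripper":0},{"linear":[0.065,-0.003,-0.14],"twist":0,"gripper":0}]'
python3 - <<'E'
from h import *
s=robot.snapshot("scene");cv2.imwrite("pics/sc5.png",cv2.resize(s["image"][190:300,270:400,::-1],None,fx=3,fy=3))
s2=robot.snapshot("side");cv2.imwrite("pics/si5.png",cv2.resize(s2["image"][160:270,230:360,::-1],None,fx=3,fy=3))
a=cv2.imread("pics/sc5.png");b=cv2.imread("pics/si5.png");cv2.imwrite("pics/b5.png",np.hstack([a,b]))
E
```

```text
time: 10.27
tool_pos: [0.6664, 0.0344, 0.2229]
ee_rot: [3.141, -0.001, -3.12]
wrist_force: [0.2, 0.1, 0.9]
width: 0.0006
```

View pics/b5.png

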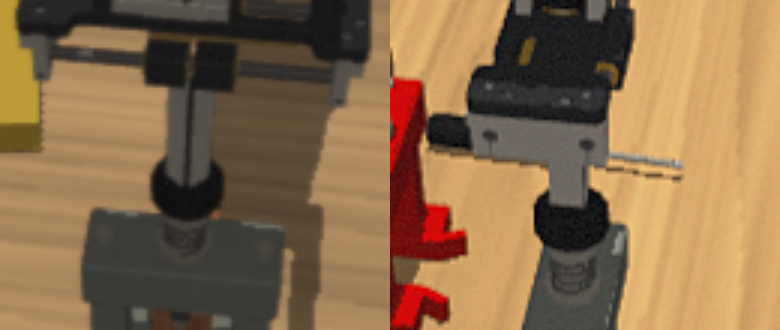

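The fingertips are centred on the knob in both crops, at (187, 175) and (568, 200). I'm pressing down in small steps.

```bash
python3 -m inch '[{"linear":[0,0,-0.03],"twist":0,"gripper":0},{"linear":[0,0,-0.06],"twist":0,"gripper":0},{"linear":[0,0,-0.09],"twist":0,"gripper":0},{"linear":[0,0,-0.11],"twist":0,"gripper":0},{"linear":[0,0,-0.11],"twist":0,"gripper":0}]'
python3 -m inch '[{"linear":[0,0,-0.02],"twist":0,"gripper":0},{"linear":[0,0,-0.04],"twist":0,"gripper":0},{"linear":[0,0,-0.04],"twist":0,"gripper":0}]'
python3 -m inch '[{"linear":[0,0,-0.02],"twist":0,"gripper":0},{"linear":[0,0,-0.03],"twist":0,"gripper":0},{"linear":[0,0,-0.03],"twist":0,"gripper":0}]'
```

```text
time: 10.78
tool_pos: [0.6672, 0.0344, 0.2125]
ee_rot: [3.142, 0.001, -3.12]
wrist_force: [0.9, 0.9, 3.0]
width: 0.0008
time: 11.03
tool_pos: [0.6673, 0.0344, 0.2094]
ee_rot: [3.142, 0.002, -3.12]
wrist_force: [-0.2, 0.1, 5.7]
width: 0.0005
time: 11.28
tool_pos: [0.6673, 0.0344, 0.207]
ee_rot: [-3.142, 0.002, -3.12]
wrist_force: [-0.4, -0.4, 5.9]
width: 0.0004
```

```bash
python3 -m inch '[{"linear":[0,0,-0.01],"twist":0,"gripper":0},{"linear":[0,0,-0.02],"twist":0,"gripper":0},{"linear":[0,0,-0.03],"twist":0,"gripper":0},{"linear":[0,0,-0.03],"twist":0,"gripper":0}]'
python3 -m inch '[{"linear":[0,0,-0.01],"twist":0,"gripper":0},{"linear":[0,0,-0.02],"twist":0,"gripper":0},{"linear":[0,0,-0.02],"twist":0,"gripper":0}]'
```

```text
time: 11.62
tool_pos: [0.6673, 0.0344, 0.2042]
ee_rot: [-3.142, 0.003, -3.12]
wrist_force: [-1.2, 0.0, 7.3]
width: 0.0007
time: 11.87
tool_pos: [0.6673, 0.0344, 0.2024]
ee_rot: [-3.142, 0.003, -3.12]
wrist_force: [-0.4, 0.4, 7.6]
width: 0.0006
```

```bash
python3 -m inch '[{"linear":[0,0,-0.01],"twist":0,"gripper":0},{"linear":[0,0,-0.02],"twist":0,"gripper":0},{"linear":[0,0,-0.02],"twist":0,"gripper":0}]'
```

```text
time: 12.12
tool_pos: [0.6673, 0.0344, 0.2005]
ee_rot: [-3.141, 0.003, -3.12]
wrist_force: [-0.5, -0.5, 8.0]
width: 0.0004
```

```bash
python3 -m inch '[{"linear":[0,0,-0.01],"twist":0,"gripper":0},{"linear":[0,0,-0.02],"twist":0,"gripper":0},{"linear":[0,0,-0.02],"twist":0,"gripper":0}]'
```

```text
time: 12.37
tool_pos: [0.6673, 0.0344, 0.1986]
ee_rot: [-3.142, 0.003, -3.12]
wrist_force: [-1.3, -0.2, 7.9]
width: 0.0004
```

```bash
python3 -m inch '[{"linear":[0,0,-0.01],"twist":0,"gripper":0},{"linear":[0,0,-0.02],"twist":0,"gripper":0},{"linear":[0,0,-0.02],"twist":0,"gripper":0}]'
```

```text
time: 12.62
tool_pos: [0.6673, 0.0344, 0.1967]
ee_rot: [-3.141, 0.003, -3.12]
wrist_force: [-0.6, 0.1, 7.6]
width: 0.0005
```

```bash
python3 -m inch '[{"linear":[0,0,-0.01],"twist":0,"gripper":0},{"linear":[0,0,-0.01],"twist":0,"gripper":0}]'
```

```text
time: 12.78
tool_pos: [0.6673, 0.0344, 0.1958]
ee_rot: [-3.141, 0.003, -3.12]
wrist_force: [-0.8, -0.7, 7.2]
width: 0.0005
```

```bash
python3 -m inch '[{"linear":[0,0,-0.01],"twist":0,"gripper":0},{"linear":[0,0,-0.01],"twist":0,"gripper":0}]'
```

```text
time: 12.95
tool_pos: [0.6673, 0.0344, 0.195]
ee_rot: [-3.141, 0.003, -3.12]
wrist_force: [-2.3, 0.6, 7.0]
width: 0.0008
```

```bash
python3 -m inch '[{"linear":[0,0,-0.01],"twist":0,"gripper":0},{"linear":[0,0,-0.01],"twist":0,"gripper":0}]'
```

```text
time: 13.12
tool_pos: [0.6673, 0.0344, 0.1947]
ee_rot: [-3.141, 0.004, -3.12]
wrist_force: [-3.3, -0.1, 10.0]
width: 0.0004
```

```bash
python3 -m inch '[{"linear":[0,0,-0.005],"twist":0,"gripper":0},{"linear":[0,0,-0.01],"twist":0,"gripper":0}]'
```

```text
time: 13.28
tool_pos: [0.6673, 0.0344, 0.1944]
ee_rot: [-3.141, 0.004, -3.12]
wrist_force: [-1.9, -0.4, 12.2]
width: 0.0006
```

The force is climbing at the stiff second stop, about 15 mm into the ram's travel. I'm working up to about 17 N.

```bash
python3 -m inch '[{"linear":[0,0,-0.005],"twist":0,"gripper":0},{"linear":[0,0,-0.01],"twist":0,"gripper":0},{"linear":[0,0,-0.01],"twist":0,"gripper":0}]'
```

```text
time: 13.53
tool_pos: [0.6673, 0.0344, 0.1942]
ee_rot: [-3.141, 0.005, -3.12]
wrist_force: [-3.8, 0.4, 13.4]
width: 0.0007
```

```bash
python3 -m inch '[{"linear":[0,0,-0.005],"twist":0,"gripper":0},{"linear":[0,0,-0.005],"twist":0,"gripper":0}]'
```

```text
time: 13.7
tool_pos: [0.6673, 0.0344, 0.1941]
ee_rot: [-3.141, 0.005, -3.12]
wrist_force: [-4.4, -0.1, 14.6]
width: 0.0008
```

```bash
python3 -m inch '[{"linear":[0,0,-0.005],"twist":0,"gripper":0},{"linear":[0,0,-0.009],"twist":0,"gripper":0},{"linear":[0,0,-0.009],"twist":0,"gripper":0}]'
```

```text
time: 13.95
tool_pos: [0.6673, 0.0344, 0.1939]
ee_rot: [-3.141, 0.006, -3.12]
wrist_force: [-4.4, 0.0, 16.2]
width: 0.0003
```

```bash
python3 - <<'E'
from bench import robot
print(robot.get_obs()["wrist_force"],robot.get_obs()["tool_pos"])
E
python3 -m inch '[{"linear":[0,0,0],"twist":0,"gripper":0},{"linear":[0,0,0],"twist":0,"gripper":0}]'
```

```text
[-4.39399889  0.01749169 16.18795684] [0.66734543 0.03439265 0.19385232]
time: 14.12
tool_pos: [0.6673, 0.0344, 0.1939]
ee_rot: [-3.141, 0.006, -3.119]
wrist_force: [-4.7, 0.4, 16.4]
width: 0.0004
```

Adding slightly more (about 0.4 mm commanded), then holding for over a second.

```bash
python3 -m inch '[{"linear":[0,0,-0.004],"twist":0,"gripper":0},{"linear":[0,0,-0.004],"twist":0,"gripper":0},{"linear":[0,0,-0.004],"twist":0,"gripper":0},{"linear":[0,0,-0.004],"twist":0,"gripper":0},{"linear":[0,0,-0.004],"twist":0,"gripper":0},{"linear":[0,0,-0.004],"twist":0,"gripper":0},{"linear":[0,0,-0.004],"twist":0,"gripper":0}]'
python3 -m inch '[{"linear":[0,0,0],"twist":0,"gripper":0},{"linear":[0,0,0],"twist":0,"gripper":0},{"linear":[0,0,0],"twist":0,"gripper":0},{"linear":[0,0,0],"twist":0,"gripper":0},{"linear":[0,0,0],"twist":0,"gripper":0},{"linear":[0,0,0],"twist":0,"gripper":0}]'
```

```text
time: 14.7
tool_pos: [0.6674, 0.0344, 0.1938]
ee_rot: [-3.141, 0.006, -3.119]
wrist_force: [-3.1, 0.6, 16.2]
width: 0.0004
time: 15.2
tool_pos: [0.6674, 0.0344, 0.1938]
ee_rot: [-3.141, 0.006, -3.12]
wrist_force: [-4.8, 0.5, 16.6]
width: 0.0005
```

```bash
python3 -m inch '[{"linear":[0,0,0.05],"twist":0,"gripper":0},{"linear":[0,0,0.1],"twist":0,"gripper":0},{"linear":[0,0,0.15],"twist":0,"gripper":0},{"linear":[0,0,0.2],"twist":0,"gripper":0},{"linear":[0,0,0.25],"twist":0,"gripper":0},{"linear":[0,0,0.3],"twist":0,"gripper":0},{"linear":[0,0,0.4],"twist":0,"gripper":0},{"linear":[0,0,0.6],"twist":0,"gripper":0},{"linear":[0,0,0.8],"twist":0,"gripper":0}]'
python3 -m inch '[{"linear":[-0.3,0,0.1],"twist":0,"gripper":0},{"linear":[-0.6,0,0.1],"twist":0,"gripper":0},{"linear":[-0.9,0,0.1],"twist":0,"gripper":0},{"linear":[-1,0,0.1],"twist":0,"gripper":0},{"linear":[-1,0,0.1],"twist":0,"gripper":0}]'
python3 - <<'E'
from h import *
o=robot.get_obs();print(o["tool_pos"],o["wrist_force"])
for n in("scene","side"):
    s=robot.snapshot(n);P=cloud(s);hsv=cv2.cvtColor(s["image"],cv2.COLOR_RGB2HSV)
    m=(abs(P[...,2]-.032)<.006)&(hsv[...,0]<13)&(hsv[...,1]>110)&(P[...,0]>.42)&(P[...,0]<.65)&(abs(P[...,1]-.03)<.04)
    if m.sum()>50: q=P[m]*1000;print(n,"blank",np.percentile(q[:,0],[1,99]))
    m=(P[...,2]>.16)&(P[...,2]<.21)&(hsv[...,2]<60)&(abs(P[...,0]-.666)<.03)&(abs(P[...,1]-.034)<.03)
    print(n,"knob z",np.percentile(P[m][:,2],[50,75,95]))
    cv2.imwrite(f"pics/{n}6.png",s["image"][:,:,::-1])
E
```

```text
time: 15.95
tool_pos: [0.6658, 0.0344, 0.2661]
ee_rot: [3.141, -0.006, -3.12]
wrist_force: [0.5, -0.7, 0.4]
width: 0.0005
time: 16.37
tool_pos: [0.5647, 0.0346, 0.2782]
ee_rot: [3.141, -0.001, -3.119]
wrist_force: [1.7, 0.1, 0.0]
width: 0.0006
[0.56467    0.03457464 0.27823317] [1.71001647 0.134281   0.03533021]
scene knob z [0.19761688 0.1986461  0.19958996]
side blank [543.92389332 647.72033304]
side knob z [0.19801078 0.19926035 0.20039594]
```

View pics/scene6.png

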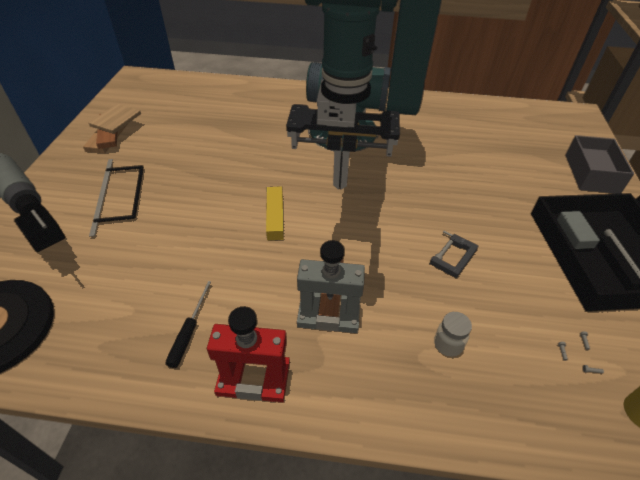

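View pics/side6.png

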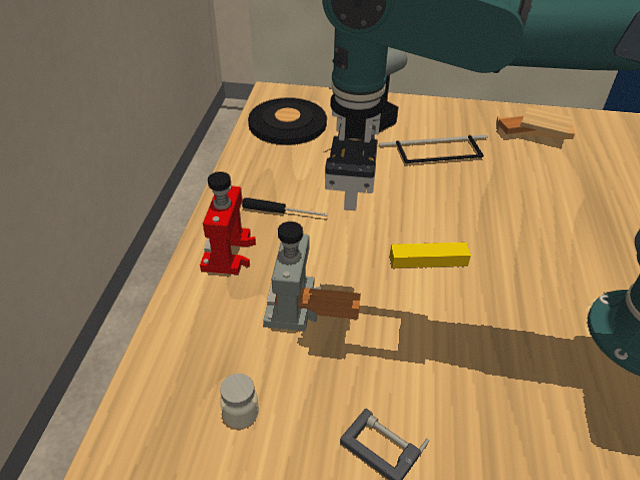

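The knob is up and the bystanders are where they were. The blank's rear-edge reading shifted (539 to 544 mm), perhaps from lighting in the colour mask, so I'm rechecking it by depth alone.

Run:
```python
from h import *
s=robot.snapshot("side");P=cloud(s)
m=(P[...,2]>.024)&(P[...,2]<.04)&(P[...,0]>.48)&(P[...,0]<.62)&(abs(P[...,1]-.033)<.03)
q=P[m]*1000;print(q[:,0].min(),np.percentile(q[:,0],1),cv2.minAreaRect(q[:,:2].astype(np.float32)))
a=cv2.imread("pics/side6.png");b=cv2.imread("pics/scene6.png")
cv2.imwrite("pics/fin.png",np.hstack([cv2.resize(a[260:350,250:380],(520,360)),cv2.resize(b[250:340,285:375],(270,360))]))
```

```text
537.9323533098863 539.0986386460038 ((579.0029907226562, 33.06036376953125), (50.300811767578125, 83.91629791259766), 85.39270782470703)
```

View pics/fin.png

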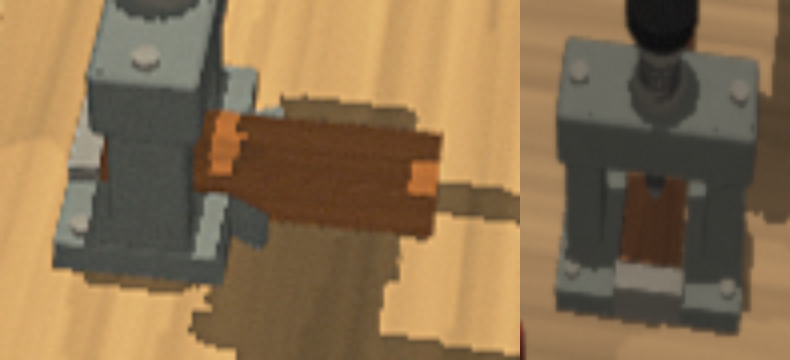

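By depth, the rear edge is at 538 mm. That is 130 mm behind the press axis as the same camera sees it, exactly the home position. Handing in.

```bash
python3 -c "
from bench import robot
print(robot.close_job())"
```

```text
the job is handed in; nothing more can be done
None
```

I finished the job and handed it in after about 16.5 s of robot time; no verdict was reported.

- **Blank:** I slid the brown wooden blank into the grey press until it met the end stop. The force rose to about 8 N while the position stayed put, and then I released it.
- **Knob:** I pressed it through the soft stop and found the stiff second stop about 15 mm into the ram's travel. I held it at 16 to 16.6 N for over a second, and the highest force I read was 16.6 N downward. A sideways force of up to 4.8 N was also on the tool at that point. I then let the knob come up.

**Last checks:**
- **Knob height:** its top is back at about 198 mm.
- **Blank position:** by depth, its rear end is 130 mm behind the press axis, which is the home position.
- **Bystanders:** by eye, the clamp, jar and screwdriver look unmoved, and the robot is clear of everything.
- **Disagreements:** a colour-based reading put the blank's rear edge about 5 mm off (544 instead of 539 mm). The depth check did not confirm it, so I put it down to shadow. The cameras disagreed with each other by 2 to 4 mm on the press's position, so I went by the wrist camera and contact.

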